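Set and lock the trimmer of a cavity filter

TASK

On the radio bench stands a small cavity filter: undo the hexagon lock nut on its lid by about an eighth of a turn; only then screw the black bar knob in clockwise until you feel it land on the stop inside and sit lightly against it, never cranked down; then do the lock nut up again as tight as it was. Let go at the end and leave the other things on the bench where they are.

Things in the scene. Friction and masses are not known exactly. Their poses are not given: they have to be found in the camera images.
- cavity: the cavity filter: grey box with aluminium lid, 110 (x) by 180 (y) by 60 mm high, fixed to the bench; two coaxial sockets on its -y end, a flat brass plug 4 mm high on the lid at y -55 mm. Origin: centre of its underside. On the lid at x 0, y +35 mm, upwards on one vertical axis: a brass collar (33 mm across, 8 mm high), the lock nut, bare brass screw 12 mm across, the bar knob
- lock_nut (a joint): turn of the lock nut in rad: 0 is tight, it grows as the nut is undone (anticlockwise from above); stops at -0.3 and 1.4. It starts at -0.05 to 0.1. It clamps the screw below 0.45 and frees it above; it counts as undone above 0.5, as tight below 0.2. Turning it takes 0.3 to 0.5 N m. It stays where it is left, does not rise or sink and does not drag the screw round
- nut_grip (a point): centre of the lock nut, a plain steel hexagon 44 mm across flats (51 mm across corners), 16 mm high, its underside 8 mm above the lid (68 mm above the bench). Origin on the axis at mid height; z up; its x axis is square to one pair of flats and turns with the nut. The fingers straddle the knob from above to reach the flats
- trimmer: the trimmer screw with its knob. Origin on the axis, level with the lid (1 mm) at the start; x along the bar knob, z up. Clockwise from above screws it in: it sinks 1.6 mm per rad. While the nut clamps it, it must not be forced round. Freed, it runs at about 0.2 N m until it lands on a springy seat hidden in the box, 0.5 to 3.2 rad from its start, differently each time. It stays where it is left
- knob_grip (a point): point on the axis of the black bar knob, 21 mm above its underside, 3 mm below its top; x along the bar, y across, z up. Knob 36 mm long, 12 thick, 24 high; underside 13 to 15 mm above the nut's top at the start. Past landing the torque on it climbs by 0.7 N m per rad: 0.1 N m over free running, 0.15 rad past landing (9 N on the seat), is right; 0.2 N m over, 0.3 rad past (18 N), is too hard
- spanner: bystander, leave alone: a plain steel open-ended spanner, 180 mm long, lying by the filter. Origin: on the bench below its middle
- driver: bystander, leave alone: a screwdriver with a black handle, 200 mm long. Origin: on the bench below its middle
- adaptor: bystander, leave alone: a steel coaxial adaptor standing on end, 24 mm across and 38 mm high, in front of the filter. Origin: on the bench below its middle
- spare_nut: bystander, leave alone: a loose round brass ring nut, 38 mm across, 12 mm high, behind the filter. Origin: on the bench below its middle
- module: bystander, leave alone: a small grey module box, 75 by 55 by 30 mm. Origin: on the bench below its middle
- mug: bystander, leave alone: a white mug, 82 mm across and 95 mm high. Origin: on the bench below its middle
- pliers: bystander, leave alone: pliers with black handles, 150 mm long. Origin: on the bench below its middle
There are look-alikes about, which are no part of the job. There is more than one size of the cavity; the one meant has the size given above.

How it is judged:
On the way, in this order (a step that is already met when the one before it is completed fails the run):
1. the lock nut is undone while the screw is not yet on its seat (value of joint lock_nut above 0.5 rad and contact force between trimmer and cavity below 1 N), for 0.2 s.
2. with the nut undone, the screw is turned in until it sits on the seat (value of joint lock_nut above 0.45 rad and contact force between trimmer and cavity between 3 and 18 N), for 0.2 s.
At the end, for the whole second after the job is handed in: The lock nut is tight again (joint below 0.2 rad), the trimmer screw rests on its seat with 3 to 18 N, and both are at rest (value of joint lock_nut below 0.2 rad and contact force between trimmer and cavity between 3 and 18 N and angular speed of trimmer below 0.05 rad/s and velocity of joint lock_nut between -0.05 and 0.05 rad/s); the robot touches nothing.
It fails at once if the screw is cranked down: more than 25 N on the seat (contact force between trimmer and cavity above 25 N).
It fails at once if the screw is forced round while the nut clamps it (value of joint lock_nut below 0.3 rad and angular speed of trimmer above 0.15 rad/s).
It fails at once if another thing on the bench is moved by more than 30 mm (distance of any of spanner, driver, adaptor, spare_nut, module, mug, pliers from where it was at the start of the episode above 0.03 m).
It also fails if it takes over 72 s, if anything falls off the work surface, if the arm or the gripper's body presses on something with over 40 N, if the wrist force passes 120 N, or if a joint passes its speed limit or range.

ROBOT

A 6-joint arm with a two-finger parallel gripper is mounted at the origin on the work surface. World frame = base frame: x ahead of the robot, y to its left, z up, the work surface at z = 0. Lengths are in m, angles in rad, forces in N, time in s.
With the tool pointing down it reaches from about 0.3 to 0.775 m from the base axis. Payload 14.6 kg.
Tool frame: the origin (TCP) lies on the centre line of the jaws, within the pads' length; the fingertips stand ahead of it and the grasp point (between the pads) is the TCP (manip.finger_overhang is the z of the fingertips in the tool frame, in m); z points along the fingers, y is the line along which they close (so a half turn about z gives the same grasp; the last joint's range is limited). The gripper opens to 94 mm and grips with 3 to 60 N. Pads are 16 mm wide; open, the fingers measure 119 mm over their backs; the gripper's body (75 mm by 177 mm) begins 78 mm behind the grasp point.
Start: joints at [1.209, 0.3, 1.521, -0, 1.321, -0.067], TCP at [0.16, 0.526, 0.224] pointing down, gripper open.
Joint ranges: [-3.03, 3.03], [-0.79, 2.21], [0.23, 2.52], [-1.04, 4.18], [0, 3.07], [-2.55, 2.55]. Speed limits (rad/s): [2.22, 2.22, 2.57, 3.14, 3.14, 3.14].

INTERFACE

Orientations are given as a unit quaternion [x, y, z, w].
In Python, from workcell import manip, cams gives the robot as it stands.
- The arm moves only by the tool move_arm, never from a script. Its argument "deltas" is one flat list of numbers, 6 for each row, row after row: the shift along the tool's x, y, z in mm, then the turn, a rotation vector about the tool's x, y, z in degrees. A call has exactly 8 rows; each row shifts and turns the commanded pose from where the row before left it, along the tool's axes as they then stand; what a row does not reach is not made up. A row lasts 1/12 s, in which the tool goes at most 41.7 mm and 7.16 degrees, less where a joint would pass 70% of its speed; a pose out of reach is approached as far as the arm can. A call is refused whole if a number of a shift passes 41.7 or a number of a turn 7.16, either way. A call with a gripper value outside its range is refused whole. "jaw" is the finger opening in mm, from 0 to 94, set as the call begins (left out, the last holds). The fingers move at their own pace and stop on an object; the grip force is fixed at half the most. Time passes only in rows, so rows that do not move let the fingers close, or fill a call up. It gives the time, the measured TCP pose, the force, the opening and the grip force at its end, in the units of the state.
- manip.read_state(): the state, without advancing time (a new reading comes with each control period).
- cams.capture(name): name is "scene" or "top"; returns a dict with "pixels" (480x640x3 uint8, red, green, blue), "z_map" (480x640 float32, m along the optical axis (not along the pixel's ray), 0 where there is no reading), "camera_matrix" (3x3 intrinsics, pixels), "k1" (the pictures are not rectified: a ray, as slopes to the right and down, at radius r is drawn at 1 + k1 r^2 times it, then the intrinsics apply), "R" (3x3) and "t" (3): a world point X has camera coordinates R X + t. Camera axes: x right, y down, z forward; pixel columns grow to the right and rows downward; lengths in m; the calibration is good to about 2 mm. A picture is of the moment at which its call begins.
- manip.job_done(): hands the job in; it is judged then, once.
The state is a dict: "t": time; "q": joint angles; "joint_velocities": joint speeds; "joint_torque": joint torques, N m; "ee_pos": TCP position; "ee_rot": TCP orientation; "wrist_force": force on the tool from outside, world axes, zero at the start; "moment": the same for the moment, N m; "grip_width": opening from 0.0 (shut) to 1.0 (fully open); "finger_force": force on a finger pad.
Only numpy, scipy, OpenCV 4.12 (cv2) and the standard library are available. Lean on these libraries where they do the work, as an engineer would, in place of code of your own. Each camera call takes 0.05 s, during which the arm holds its last target. There are 200 camera calls.

## Working session

There is one attempt and no reset: what is moved stays moved. The work goes in short steps, Python scripts to look and compute and a tool call to move; the robot and the scene stay as the last step left them, time stands still between calls to the robot, and variables do not carry over. Pictures are saved under pics/ and viewed, at most 10 in all, crops included, and the job is handed in when it is done.

Besides the shell and the picture viewer there is one more tool, called by a JSON object that holds its "name" and its "arguments", one argument or row to a line. move_arm: Moves the arm, as the interface text tells. Its arguments: {"type":"object","properties":{"deltas":{"type":"array"},"jaw":{"type":"number"}},"required":["deltas"]}

```bash
mkdir -p pics; ls; cat > h.py <<'E'
import numpy as np, cv2
from workcell import manip, cams
def cap(n):
    c=cams.capture(n); return c
def world(c,u,v,d=None,z=None):
    K=np.array(c["camera_matrix"]);R=np.array(c["R"]);t=np.array(c["t"])
    p=cv2.undistortPoints(np.array([[[u,v]]],float),K,np.array([c["k1"],0,0,0.]))[0,0]
    r=np.array([p[0],p[1],1.])
    C=-R.T@t; D=R.T@r
    if d is None: d=(z-C[2])/D[2]
    return C+D*d
def cloud(c):
    K=np.array(c["camera_matrix"]);R=np.array(c["R"]);t=np.array(c["t"])
    v,u=np.mgrid[:480,:640]
    p=cv2.undistortPoints(np.stack([u.ravel(),v.ravel()],1)[:,None].astype(float),K,np.array([c["k1"],0,0,0.]))[:,0]
    P=np.c_[p,np.ones(len(p))]*c["z_map"].ravel()[:,None]
    return ((P-t)@R).reshape(480,640,3)
E
python3 - <<'E'
from h import *
print(manip.read_state(), manip.finger_overhang)
for n in ("scene","top"):
    c=cap(n); cv2.imwrite(f"pics/{n}0.png",c["pixels"][:,:,::-1]); print(n,c["camera_matrix"],c["k1"],c["R"],c["t"])
    np.savez(f"{n}0.npz",**c)
E
```

```text
pics
{'t': 0.0, 'q': array([ 1.20938958e+00,  3.00483500e-01,  1.52158727e+00,  1.37449106e-06,
        1.32069228e+00, -6.66039798e-02]), 'joint_velocities': array([-0.00082568,  0.00128273, -0.00193976, -0.00062285,  0.00087404,
       -0.00106531]), 'joint_torque': array([ 1.68177059e-03, -5.31803441e+01, -3.52744889e+01,  7.08556990e-02,
        2.43146508e-02, -1.10098938e-04]), 'ee_pos': array([0.15972205, 0.52604475, 0.2238769 ]), 'ee_rot': array([ 1.46868336e-01,  9.89155877e-01, -5.71704856e-04, -1.24931847e-04]), 'wrist_force': array([-0.49725082, -0.8833224 ,  0.31707475]), 'moment': array([-0.01167946,  0.00892409,  0.00388734]), 'finger_force': 0.0, 'grip_width': 0.9997075353258593} 0.019
scene [[590.53651443   0.         320.45335277]
 [  0.         590.53651443 234.46010258]
 [  0.           0.           1.        ]] 0.0031684966503929446 [[-0.86593544  0.49993184  0.01496555]
 [ 0.36374728  0.65002205 -0.66720256]
 [-0.34328374 -0.57231066 -0.74472597]] [ 0.40802255 -0.11056734  1.81142791]
top [[485.90963638   0.         319.56179691]
 [  0.         485.90963638 237.40840099]
 [  0.           0.           1.        ]] -0.05105890033223026 [[ 0.01712553 -0.99934062  0.03201635]
 [-0.98402492 -0.02252091 -0.17660057]
 [ 0.17720516 -0.02848051 -0.98376176]] [-0.01659985  0.50028647  1.0239348 ]
```

View pics/scene0.png

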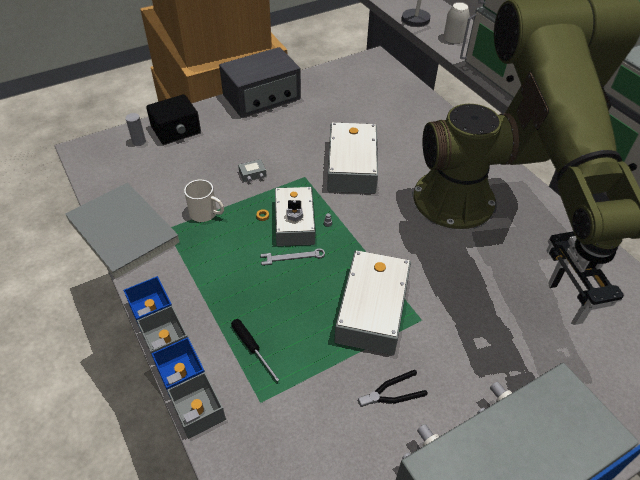

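View pics/top0.png

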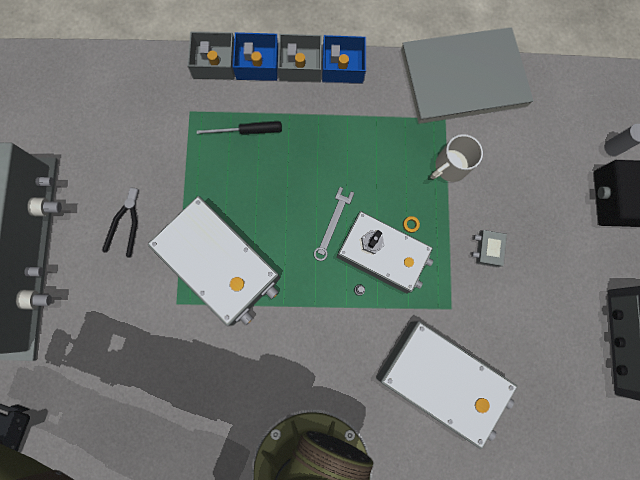

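Scene: the small cavity filter with nut and knob is at about (295,215) in the scene view and (385,250) in the top view. The knob is at (373,240) top. The larger boxes are decoys. The mug is near (460,160) and the adaptor at (360,289).

```bash
python3 - <<'E'
from h import *
for n,(u0,u1,v0,v1) in (("top",(325,445,200,300)),("scene",(260,340,170,260))):
    c=dict(np.load(f"{n}0.npz")); P=cloud(c)
    reg=P[v0:v1,u0:u1].reshape(-1,3)
    px=c["pixels"][v0:v1,u0:u1]
    z=reg[:,2]
    print(n,np.histogram(z,bins=np.arange(-.01,.13,.005)))
    lid=reg[(z>.055)&(z<.066)]; 
    r=cv2.minAreaRect((lid[:,:2]*1000).astype(np.float32)); print("lid",r,np.median(lid[:,2]))
    for a,b in((.078,.09),(.1,.13)):
        q=reg[(z>a)&(z<b)]; 
        if len(q)>4: print(a,len(q),np.median(q[:,2]),q.mean(0),cv2.minAreaRect((q[:,:2]*1000).astype(np.float32)))
    cv2.imwrite(f"pics/{n}crop.png",cv2.resize(px[:,:,::-1],None,fx=6,fy=6,interpolation=cv2.INTER_CUBIC))
a=[cv2.imread(f"pics/{n}crop.png") for n in("top","scene")]
a=[cv2.resize(i,(400,int(400*i.shape[0]/i.shape[1]))) for i in a]
H=max(i.shape[0] for i in a); a=[cv2.copyMakeBorder(i,0,H-i.shape[0],0,0,0) for i in a]
cv2.imwrite("pics/crop.png",np.hstack(a))
E
```

```text
top (array([ 138, 4282, 2583,  359,  152,   31,   31,   43,   72,   94,   44,
         33,  226, 2370, 1074,   23,    9,   12,  185,   71,    0,    3,
          9,    5,    4,   38,   63,    2]), array([-0.01 , -0.005,  0.   ,  0.005,  0.01 ,  0.015,  0.02 ,  0.025,
        0.03 ,  0.035,  0.04 ,  0.045,  0.05 ,  0.055,  0.06 ,  0.065,
        0.07 ,  0.075,  0.08 ,  0.085,  0.09 ,  0.095,  0.1  ,  0.105,
        0.11 ,  0.115,  0.12 ,  0.125,  0.13 ]))
lid ((472.0914001464844, -150.177734375), (179.4891815185547, 110.1185531616211), 63.63636779785156) 0.05912363942002849
0.078 263 0.08352007441087982 [ 0.48616626 -0.11703153  0.08373732] ((487.54852294921875, -118.19468688964844), (48.51799392700195, 43.925052642822266), 66.18113708496094)
0.1 121 0.12042884248409627 [ 0.4868641  -0.11725992  0.11824152] ((488.5335388183594, -118.21121215820312), (14.800153732299805, 36.58088302612305), 64.60629272460938)
scene (array([ 252, 1975, 1887,  481,  159,   81,   83,   75,   76,   68,   72,
         63,  156,  726,  597,   62,   38,   54,   88,   49,    3,    6,
         16,   20,   17,   30,   26,    4]), array([-0.01 , -0.005,  0.   ,  0.005,  0.01 ,  0.015,  0.02 ,  0.025,
        0.03 ,  0.035,  0.04 ,  0.045,  0.05 ,  0.055,  0.06 ,  0.065,
        0.07 ,  0.075,  0.08 ,  0.085,  0.09 ,  0.095,  0.1  ,  0.105,
        0.11 ,  0.115,  0.12 ,  0.125,  0.13 ]))
lid ((426.539306640625, -145.8097686767578), (220.58799743652344, 199.06961059570312), 65.36567687988281) 0.059673151893338675
0.078 154 0.08307512220464808 [ 0.45934601 -0.12837091  0.08330591] ((400.3924560546875, -156.09652709960938), (241.28834533691406, 49.71171951293945), 23.13035774230957)
0.1 113 0.11571933118178931 [ 0.49085471 -0.11565966  0.11429749] ((489.34033203125, -117.18646240234375), (20.733856201171875, 33.82990646362305), 58.163002014160156)
```

View pics/crop.png

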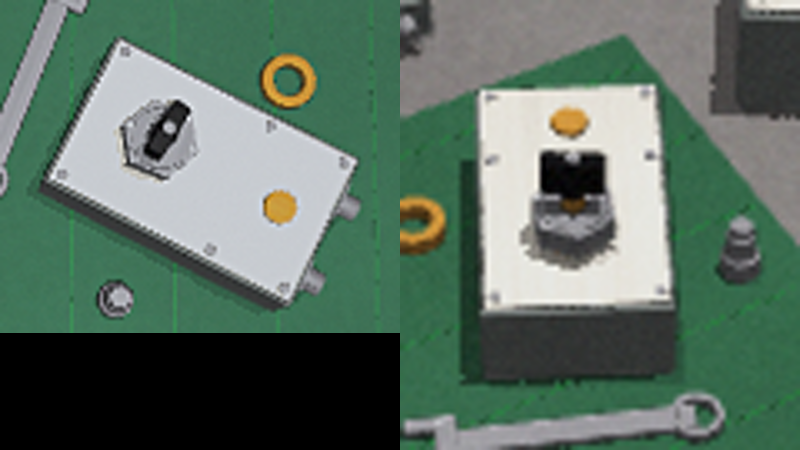

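The crop shows the hex nut around (160,138) in the left panel, with the bar knob above it running from (155,155) to (185,105). I'll refine the nut and knob angles next.

```bash
python3 - <<'E'
from h import *
c=dict(np.load("top0.npz")); P=cloud(c)
A=np.array([.488,-.1183])
for n,b in (("top",(325,445,200,300)),("scene",(260,340,170,260))):
    c=dict(np.load(f"{n}0.npz")); P=cloud(c); px=c["pixels"].astype(int)
    d=np.hypot(*(P[:,:,:2]-A).transpose(2,0,1))
    K=(P[:,:,2]>.1)&(d<.03)&(px.max(2)<70)
    vs,us=np.nonzero(K)
    w=np.array([world(c,u,v,z=.122) for u,v in zip(us,vs)]); print(n,len(w),cv2.minAreaRect((w[:,:2]*1000).astype(np.float32)))
    N=(P[:,:,2]>.0775)&(P[:,:,2]<.09)&(d<.03)
    vs,us=np.nonzero(N)
    w=np.array([world(c,u,v,z=.084) for u,v in zip(us,vs)])[:,:2]*1000
    hull=cv2.convexHull(w.astype(np.float32))[:,0]
    tri=[]
    for a in range(0,60,3):
        W=[]
        for k in range(3):
            t=np.radians(a+60*k); s=w@[np.cos(t),np.sin(t)]; W+= [np.ptp(s)]
        tri.append((a,[round(x,1) for x in W]))
    print(n,len(w),cv2.minEnclosingCircle(hull),cv2.minEnclosingTriangle(hull[:,None])[0]); print(*tri,sep="\n")
    x0=(int(us.mean())-30,int(vs.mean())-25); cr=c["pixels"][x0[1]:x0[1]+50,x0[0]:x0[0]+60,::-1]
    cv2.imwrite(f"pics/z{n}.png",cv2.resize(cr,(600,500),interpolation=cv2.INTER_CUBIC)); print(x0)
E
```

```text
top 100 ((486.7994079589844, -116.0819320678711), (14.136839866638184, 38.94451904296875), 56.80232238769531)
top 264 ((487.3155517578125, -118.08704376220703), 24.904664993286133) 2525.1875
(0, [np.float64(49.5), np.float64(48.0), np.float64(48.6)])
(3, [np.float64(49.7), np.float64(48.2), np.float64(48.6)])
(6, [np.float64(49.8), np.float64(48.4), np.float64(48.6)])
(9, [np.float64(49.8), np.float64(48.4), np.float64(48.4)])
(12, [np.float64(49.6), np.float64(48.3), np.float64(48.1)])
(15, [np.float64(49.4), np.float64(48.0), np.float64(47.6)])
(18, [np.float64(48.9), np.float64(47.6), np.float64(47.3)])
(21, [np.float64(48.4), np.float64(47.1), np.float64(46.9)])
(24, [np.float64(47.7), np.float64(46.4), np.float64(46.4)])
(27, [np.float64(46.9), np.float64(45.7), np.float64(45.8)])
(30, [np.float64(46.1), np.float64(44.8), np.float64(45.0)])
(33, [np.float64(45.3), np.float64(45.0), np.float64(44.1)])
(36, [np.float64(44.5), np.float64(45.1), np.float64(44.1)])
(39, [np.float64(44.1), np.float64(45.1), np.float64(44.7)])
(42, [np.float64(44.5), np.float64(45.3), np.float64(45.8)]
[... 1040 characters left out ...]
np.float64(47.4)])
(27, [np.float64(52.0), np.float64(48.2), np.float64(46.4)])
(30, [np.float64(51.5), np.float64(48.3), np.float64(45.3)])
(33, [np.float64(50.9), np.float64(49.0), np.float64(44.6)])
(36, [np.float64(50.1), np.float64(49.6), np.float64(44.3)])
(39, [np.float64(49.2), np.float64(50.1), np.float64(43.8)])
(42, [np.float64(49.1), np.float64(50.4), np.float64(44.4)])
(45, [np.float64(49.0), np.float64(50.6), np.float64(45.0)])
(48, [np.float64(48.8), np.float64(50.6), np.float64(46.0)])
(51, [np.float64(48.4), np.float64(50.5), np.float64(46.9)])
(54, [np.float64(47.9), np.float64(50.3), np.float64(48.0)])
(57, [np.float64(47.3), np.float64(50.3), np.float64(49.1)])
(264, 188)
```

View pics/ztop.png

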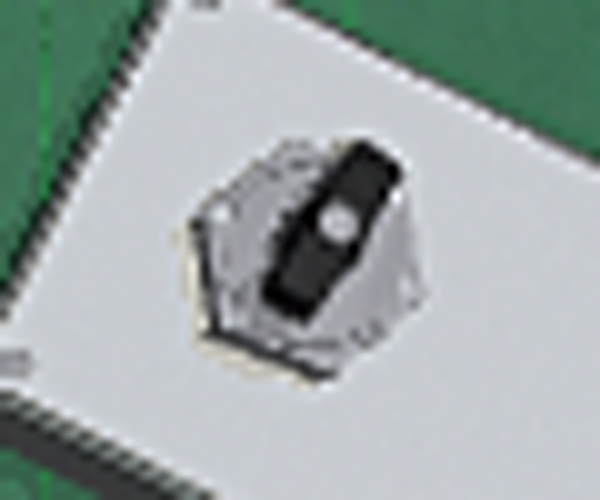

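```bash
cat >> h.py <<'E'
from scipy.spatial.transform import Rotation as Ro
def pose():
    s=manip.read_state(); R=Ro.from_quat(s["ee_rot"]); M=R.as_matrix()
    return s,np.array(s["ee_pos"])*1000,M,np.degrees(np.arctan2(M[1,1],M[0,1]))
def plan(tgt,yaw,n):
    """straight line + level tool to target (mm, azimuth of tool y deg) in n rows"""
    s,p,M,y=pose(); d=(np.array(tgt)-p)/n
    t=np.radians(yaw); G=np.array([[-np.sin(t),0,0]]).T
    y_=np.array([np.cos(t),np.sin(t),0]); z=np.array([0,0,-1.]); G=np.c_[np.cross(y_,z),y_,z]
    w=Ro.from_matrix(M.T@G).as_rotvec()/n
    for i in range(n):
        L=M.T@d; print(*[f"{a:.1f}" for a in L],*[f"{a:.2f}" for a in np.degrees(w)],sep=",",end=",\n")
        M=M@Ro.from_rotvec(w).as_matrix()
def show():
    s,p,M,y=pose()
    print(f"t{s['t']:.2f}",p.round(1),"yaw %.2f"%y,"tilt",M[:,2].round(4),"F",s["wrist_force"].round(2),"M",s["moment"].round(3),"w %.1f"%(94*s["grip_width"]),"ff %.1f"%s["finger_force"],"tq6 %.3f"%s["joint_torque"][5],"q6 %.1f"%np.degrees(s["q"][5]))
E
python3 - <<'E'
from h import *
c=dict(np.load("top0.npz"))
print(world(c,375.3,237.7,z=.121))
show(); plan([487.6,-118.3,224],37,24)
E
```

```text
[ 0.48880072 -0.11863351  0.121     ]
t0.10 [159.7 526.1 223.9] yaw 73.11 tilt [-4.e-04 -1.e-03 -1.e+00] F [-0.53 -1.13 -0.48] M [-0.006 -0.043  0.027] w 94.3 ff 0.0 tq6 -0.000 q6 -3.8
-20.9,-21.7,0.0,-0.00,0.00,1.50,
-21.4,-21.2,0.0,-0.00,0.00,1.50,
-22.0,-20.6,0.0,-0.00,0.00,1.50,
-22.5,-20.0,0.0,-0.00,0.00,1.50,
-23.0,-19.4,0.0,-0.00,0.00,1.50,
-23.5,-18.8,0.0,-0.00,0.00,1.50,
-24.0,-18.2,0.0,-0.00,0.00,1.50,
-24.5,-17.5,0.0,-0.00,0.00,1.50,
-24.9,-16.9,0.0,-0.00,0.00,1.50,
-25.4,-16.2,0.0,-0.00,0.00,1.50,
-25.8,-15.6,0.0,-0.00,0.00,1.50,
-26.2,-14.9,0.0,-0.00,0.00,1.50,
-26.6,-14.2,0.0,-0.00,0.00,1.50,
-26.9,-13.5,0.0,-0.00,0.00,1.50,
-27.3,-12.8,0.0,-0.00,0.00,1.50,
-27.6,-12.0,0.0,-0.00,0.00,1.50,
-27.9,-11.3,0.0,-0.00,0.00,1.50,
-28.2,-10.6,0.0,-0.00,0.00,1.50,
-28.5,-9.8,0.0,-0.00,0.00,1.50,
-28.7,-9.1,0.0,-0.00,0.00,1.50,
-29.0,-8.3,-0.0,-0.00,0.00,1.50,
-29.2,-7.6,-0.0,-0.00,0.00,1.50,
-29.3,-6.8,-0.0,-0.00,0.00,1.50,
-29.5,-6.0,-0.0,-0.00,0.00,1.50,
```

{"name": "move_arm", "arguments": {
  "deltas": [-20.9,-21.7,0,0,0,1.5,-21.4,-21.2,0,0,0,1.5,-22,-20.6,0,0,0,1.5,-22.5,-20,0,0,0,1.5,-23,-19.4,0,0,0,1.5,-23.5,-18.8,0,0,0,1.5,-24,-18.2,0,0,0,1.5,-24.5,-17.5,0,0,0,1.5],
  "jaw": 94
}}

```text
t: 0.77
ee_pos: [0.2693, 0.3102, 0.2243]
ee_rot: [0.25, 0.968, -0.0, -0.0]
wrist_force: [0.6, 0.7, -0.8]
grip_width: 1.001
finger_force: 0.0
```

{"name": "move_arm", "arguments": {
  "deltas": [-24.9,-16.9,0,0,0,1.5,-25.4,-16.2,0,0,0,1.5,-25.8,-15.6,0,0,0,1.5,-26.2,-14.9,0,0,0,1.5,-26.6,-14.2,0,0,0,1.5,-26.9,-13.5,0,0,0,1.5,-27.3,-12.8,0,0,0,1.5,-27.6,-12,0,0,0,1.5]
}}

```text
t: 1.43
ee_pos: [0.3788, 0.0953, 0.2244]
ee_rot: [0.35, 0.937, -0.0, -0.0]
wrist_force: [0.3, 0.1, -0.6]
grip_width: 1.0
finger_force: 0.0
```

{"name": "move_arm", "arguments": {
  "deltas": [-27.9,-11.3,0,0,0,1.5,-28.2,-10.6,0,0,0,1.5,-28.5,-9.8,0,0,0,1.5,-28.7,-9.1,0,0,0,1.5,-29,-8.3,0,0,0,1.5,-29.2,-7.6,0,0,0,1.5,-29.3,-6.8,0,0,0,1.5,-29.5,-6,0,0,0,1.5]
}}

```text
t: 2.1
ee_pos: [0.4885, -0.1193, 0.2242]
ee_rot: [0.446, 0.895, -0.0, -0.0]
wrist_force: [-0.0, -0.2, 0.0]
grip_width: 0.999
finger_force: 0.0
```

```bash
python3 -c "
from h import *
show(); plan([488.2,-118.4,84],37,8)"
```

```text
t2.10 [ 488.5 -119.3  224.2] yaw 37.02 tilt [-4.e-04  1.e-04 -1.e+00] F [-0.04 -0.2   0.04] M [-0.067  0.008  0.009] w 93.9 ff 0.0 tq6 0.350 q6 -54.9
0.1,0.0,17.5,-0.00,-0.00,0.00,
0.1,0.0,17.5,-0.00,-0.00,0.00,
0.1,0.0,17.5,-0.00,-0.00,0.00,
0.1,0.0,17.5,-0.00,-0.00,0.00,
0.1,0.0,17.5,-0.00,-0.00,0.00,
0.1,0.0,17.5,-0.00,-0.00,0.00,
0.1,0.0,17.5,-0.00,-0.00,0.00,
0.1,0.0,17.5,-0.00,-0.00,0.00,
```

{"name": "move_arm", "arguments": {
  "deltas": [0.1,0,20,0,0,0,0.1,0,20,0,0,0,0.1,0,20,0,0,0,0.1,0,20,0,0,0,0.1,0,20,0,0,0,0.1,0,20,0,0,0,0.1,0,15,0,0,0,0.1,0,5,0,0,0],
  "jaw": 75
}}

```text
t: 2.77
ee_pos: [0.4865, -0.1168, 0.0821]
ee_rot: [0.445, 0.895, -0.0, -0.002]
wrist_force: [-0.7, 0.2, -0.6]
grip_width: 0.794
finger_force: 0.0
```

```bash
python3 - <<'E'
from h import *
show()
for n,(u0,v0) in (("top",(335,200)),("scene",(255,170))):
    c=cap(n); cv2.imwrite(f"pics/a{n}.png",cv2.resize(c["pixels"][v0:v0+80,u0:u0+80,::-1],(400,400),interpolation=cv2.INTER_CUBIC))
cv2.imwrite("pics/a.png",np.hstack([cv2.imread("pics/atop.png"),cv2.imread("pics/ascene.png")]))
E
```

```text
t2.77 [ 486.5 -116.8   82.1] yaw 37.11 tilt [-0.0035  0.0011 -1.    ] F [-0.67  0.15 -0.55] M [-0.039 -0.013 -0.054] w 74.7 ff 0.0 tq6 -0.002 q6 -54.8
```

View pics/a.png

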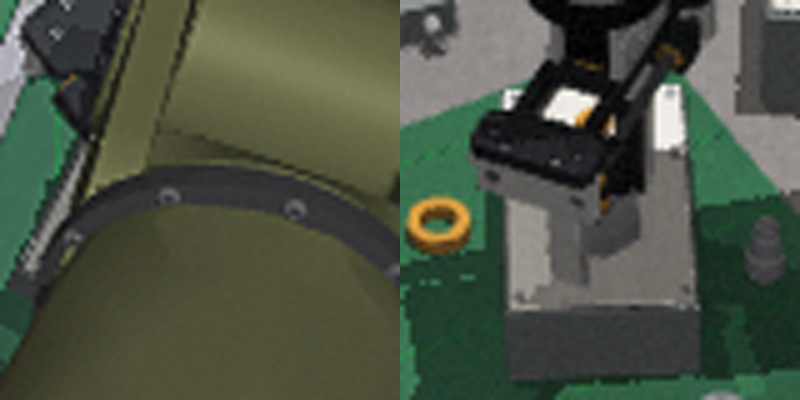

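The fingers straddle the nut and knob in the scene panel, at about (590,220), clear of the lid. I'll let them settle.

{"name": "move_arm", "arguments": {
  "deltas": [0,0,0,0,0,0,0,0,0,0,0,0,0,0,0,0,0,0,0,0,0,0,0,0,0,0,0,0,0,0,0,0,0,0,0,0,0,0,0,0,0,0,0,0,0,0,0,0],
  "jaw": 54
}}

```text
t: 3.53
ee_pos: [0.4877, -0.1171, 0.0845]
ee_rot: [0.445, 0.895, -0.0, 0.0]
wrist_force: [-0.1, 0.4, 0.4]
grip_width: 0.576
finger_force: 0.0
```

```bash
python3 -c "
from h import *
show(); plan([488.2,-118.4,84],37,1)"
```

```text
t3.53 [ 487.7 -117.1   84.5] yaw 37.11 tilt [ 1.e-04 -0.e+00 -1.e+00] F [-0.09  0.38  0.41] M [-0.073  0.029  0.016] w 54.1 ff 0.0 tq6 -0.000 q6 -54.8
-1.3,-0.4,0.5,0.00,0.01,0.11,
```

{"name": "move_arm", "arguments": {
  "deltas": [-1.2,-0.4,0.5,0,0,0,0,0,0,0,0,0,0,0,0,0,0,0,0,0,0,0,0,0,0,0,0,0,0,0,0,0,0,0,0,0,0,0,0,0,0,0,0,0,0,0,0,0],
  "jaw": 30
}}

```text
t: 4.2
ee_pos: [0.4875, -0.1189, 0.0838]
ee_rot: [0.445, 0.895, -0.001, -0.001]
wrist_force: [-5.5, -5.9, 2.6]
grip_width: 0.47
finger_force: 30.0
```

```bash
python3 -c "
from h import *
show()"
```

```text
t4.20 [ 487.5 -118.9   83.8] yaw 37.14 tilt [-0.0016 -0.001  -1.    ] F [-5.5  -5.95  2.56] M [-0.993  1.029  0.345] w 44.2 ff 30.0 tq6 0.336 q6 -54.9
```

{"name": "move_arm", "arguments": {
  "deltas": [0,-0.9,0,0,0,0,0,0,0,0,0,-6,0,0,0,0,0,-7,0,0,0,0,0,-7,0,0,0,0,0,-7,0,0,0,0,0,-7,0,0,0,0,0,-7,0,0,0,0,0,-4]
}}

```text
t: 4.87
ee_pos: [0.4872, -0.1194, 0.0839]
ee_rot: [0.066, 0.998, -0.0, -0.0]
wrist_force: [-1.7, -3.7, 0.1]
grip_width: 0.463
finger_force: 29.6
```

```bash
python3 -c "
from h import *
show()"
```

```text
t4.87 [ 487.2 -119.4   83.9] yaw 82.47 tilt [-3.e-04 -6.e-04 -1.e+00] F [-1.72 -3.69  0.07] M [-0.939  0.381 -0.391] w 43.6 ff 29.6 tq6 0.268 q6 -100.4
```

{"name": "move_arm", "arguments": {
  "deltas": [0,0,0,0,0,0,0,0,0,0,0,0,0,0,0,0,0,0,0,0,-3,0,0,0,0,0,-10,0,0,5,0,0,-10,0,0,6,0,0,-8,0,0,6,0,0,-4,0,0,5],
  "jaw": 70
}}

```text
t: 5.53
ee_pos: [0.4878, -0.1189, 0.1202]
ee_rot: [0.261, 0.965, 0.0, 0.001]
wrist_force: [-0.5, 0.5, -0.3]
grip_width: 0.744
finger_force: 0.0
```

{"name": "move_arm", "arguments": {
  "deltas": [0,0,0,0,0,0,0,0,0,0,0,0,0,0,0,0,0,0,0,0,0,0,0,0,0,0,0,0,0,0,0,0,0,0,0,0,0,0,0,0,0,0,0,0,0,0,0,0],
  "jaw": 40
}}

```text
t: 6.2
ee_pos: [0.4873, -0.1188, 0.1189]
ee_rot: [0.258, 0.966, 0.0, -0.0]
wrist_force: [-0.9, -0.7, 0.3]
grip_width: 0.425
finger_force: 0.0
```

```bash
python3 - <<'E'
from h import *
show(); plan([487.9,-119.5,118.5],60.5,1)
c=cap("scene"); cv2.imwrite("pics/b.png",cv2.resize(c["pixels"][170:260,255:345,::-1],(540,540),interpolation=cv2.INTER_CUBIC))
E
```

```text
t6.20 [ 487.3 -118.8  118.9] yaw 60.13 tilt [-2.e-04  1.e-04 -1.e+00] F [-0.89 -0.7   0.33] M [ 0.012 -0.01  -0.004] w 40.0 ff 0.0 tq6 -0.011 q6 -78.0
-0.8,-0.3,0.4,-0.00,-0.01,-0.37,
```

View pics/b.png

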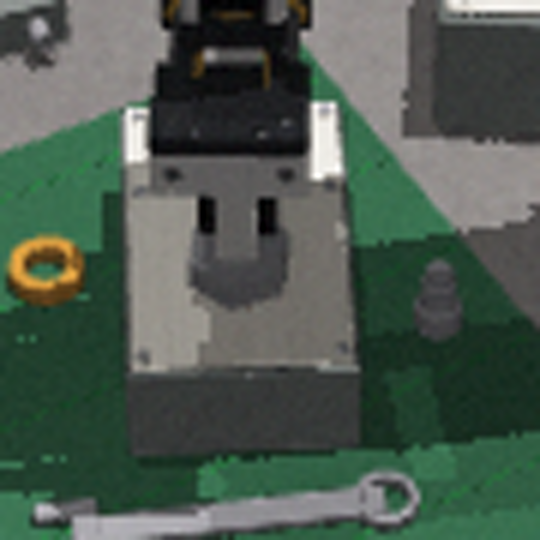

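The finger sits centred in front of the knob: finger columns 215–260, knob edges at about 200 and 278. I'll close on it.

{"name": "move_arm", "arguments": {
  "deltas": [-0.8,-0.3,0.4,0,0,0,0,0,0,0,0,0,0,0,0,0,0,0,0,0,0,0,0,0,0,0,0,0,0,0,0,0,0,0,0,0,0,0,0,0,0,0,0,0,0,0,0,0],
  "jaw": 5
}}

```text
t: 6.92
ee_pos: [0.4879, -0.1196, 0.1186]
ee_rot: [0.258, 0.966, -0.0, 0.0]
wrist_force: [-1.9, -0.2, 0.1]
grip_width: 0.124
finger_force: 30.0
```

```bash
python3 -c "
from h import *
show()"
```

```text
t6.92 [ 487.9 -119.6  118.6] yaw 60.10 tilt [ 0. -0. -1.] F [-1.91 -0.24  0.15] M [-0.096  0.049 -0.146] w 11.7 ff 30.0 tq6 -0.163 q6 -78.0
```

{"name": "move_arm", "arguments": {
  "deltas": [0,0,0.1,0,0,3.2,0,0,0.1,0,0,3.2,0,0,0.1,0,0,3.2,0,0,0.1,0,0,3.2,0,0,0.1,0,0,3.2,0,0,0.1,0,0,3.2,0,0,0.1,0,0,3.2,0,0,0.1,0,0,3.2]
}}

```text
t: 7.58
ee_pos: [0.4879, -0.1196, 0.1178]
ee_rot: [0.467, 0.884, -0.0, 0.0]
wrist_force: [-0.5, -1.2, 1.9]
grip_width: 0.128
finger_force: 30.0
```

```bash
python3 -c "
from h import *
show()"
```

```text
t7.58 [ 487.9 -119.6  117.8] yaw 34.38 tilt [-1.e-04 -3.e-04 -1.e+00] F [-0.52 -1.18  1.87] M [-0.122  0.224  0.233] w 12.0 ff 30.0 tq6 -1.201 q6 -52.3
```

```bash
cat > m.py <<'E'
from h import *
m=[]
for i in range(5):
    s=manip.read_state(); m.append(s["moment"][2]); 
    if i<4: cams.capture("top")
show(); print("Mz",np.round(m,3),"mean %.3f"%np.mean(m))
E
python3 m.py
```

```text
t7.78 [ 487.9 -119.6  117.8] yaw 34.62 tilt [ 0.e+00 -1.e-04 -1.e+00] F [-1.25 -0.69  1.84] M [-0.296  0.267  0.062] w 11.8 ff 30.0 tq6 0.198 q6 -52.6
Mz [0.233 0.216 0.098 0.039 0.062] mean 0.130
```

{"name": "move_arm", "arguments": {
  "deltas": [0,0,0,0,0,1.25,0,0,0.1,0,0,1.25,0,0,0,0,0,1.25,0,0,0,0,0,1.25,0,0,0.1,0,0,1.25,0,0,0,0,0,1.25,0,0,0,0,0,1.25,0,0,0.1,0,0,1.25]
}}

```text
t: 8.45
ee_pos: [0.4879, -0.1196, 0.1175]
ee_rot: [0.542, 0.841, -0.0, 0.0]
wrist_force: [-3.1, -0.8, 5.5]
grip_width: 0.122
finger_force: 30.0
```

```bash
python3 m.py
```

```text
t8.65 [ 487.9 -119.6  117.5] yaw 24.52 tilt [ 0.e+00 -1.e-04 -1.e+00] F [-2.2  -1.63  3.56] M [-0.492  0.579  0.11 ] w 11.7 ff 30.0 tq6 0.198 q6 -42.5
Mz [0.2   0.177 0.102 0.118 0.11 ] mean 0.141
```

{"name": "move_arm", "arguments": {
  "deltas": [0,0,0,0,0,1.25,0,0,0,0,0,1.25,0,0,0.1,0,0,1.25,0,0,0,0,0,1.25,0,0,0,0,0,1.25,0,0,0.1,0,0,1.25,0,0,0,0,0,1.25,0,0,0,0,0,1.25]
}}

```text
t: 9.32
ee_pos: [0.4879, -0.1195, 0.1172]
ee_rot: [0.613, 0.79, -0.0, -0.0]
wrist_force: [-2.4, -1.8, 4.8]
grip_width: 0.126
finger_force: 30.0
```

```bash
python3 m.py
```

```text
t9.52 [ 487.9 -119.5  117.2] yaw 14.52 tilt [-0. -0. -1.] F [-2.35 -1.71  3.2 ] M [-0.576  0.591  0.116] w 11.5 ff 30.0 tq6 0.199 q6 -32.5
Mz [0.195 0.21  0.114 0.122 0.116] mean 0.151
```

{"name": "move_arm", "arguments": {
  "deltas": [0,0,0,0,0,1.25,0,0,0,0,0,1.25,0,0,0.1,0,0,1.25,0,0,0,0,0,1.25,0,0,0,0,0,1.25,0,0,0.1,0,0,1.25,0,0,0,0,0,1.25,0,0,0,0,0,1.25]
}}

```text
t: 10.18
ee_pos: [0.4879, -0.1195, 0.117]
ee_rot: [0.68, 0.734, -0.0, -0.0]
wrist_force: [-2.4, -2.5, 1.4]
grip_width: 0.127
finger_force: 30.0
```

```bash
python3 m.py
```

```text
t10.38 [ 487.9 -119.5  117. ] yaw 4.52 tilt [-1.e-04  0.e+00 -1.e+00] F [-2.85 -2.31  1.88] M [-0.643  0.632  0.082] w 11.8 ff 30.0 tq6 0.201 q6 -22.5
Mz [0.195 0.199 0.145 0.136 0.082] mean 0.151
```

{"name": "move_arm", "arguments": {
  "deltas": [0,0,0,0,0,1.25,0,0,0,0,0,1.25,0,0,0.1,0,0,1.25,0,0,0,0,0,1.25,0,0,0.1,0,0,1.25,0,0,0,0,0,1.25,0,0,0.1,0,0,1.25,0,0,0,0,0,1.25]
}}

```text
t: 11.05
ee_pos: [0.4879, -0.1195, 0.1167]
ee_rot: [0.741, 0.672, -0.0, -0.0]
wrist_force: [-3.2, -2.4, 0.9]
grip_width: 0.123
finger_force: 30.0
```

```bash
python3 m.py
```

```text
t11.25 [ 487.9 -119.5  116.7] yaw -5.49 tilt [-0.  0. -1.] F [-3.02 -2.07  0.88] M [-0.679  0.783  0.153] w 11.9 ff 30.0 tq6 0.202 q6 -12.5
Mz [0.182 0.253 0.121 0.126 0.153] mean 0.167
```

{"name": "move_arm", "arguments": {
  "deltas": [0,0,0,0,0,1.25,0,0,0,0,0,1.25,0,0,0.1,0,0,1.25,0,0,0,0,0,1.25,0,0,0.1,0,0,1.25,0,0,0,0,0,1.25,0,0,0.1,0,0,1.25,0,0,0,0,0,1.25]
}}

```text
t: 11.92
ee_pos: [0.4879, -0.1195, 0.1165]
ee_rot: [0.797, 0.604, -0.0, -0.0]
wrist_force: [-3.2, -2.4, -0.8]
grip_width: 0.127
finger_force: 30.0
```

```bash
python3 m.py
```

```text
t12.12 [ 487.9 -119.5  116.4] yaw -15.48 tilt [-1.e-04  0.e+00 -1.e+00] F [-3.66 -2.59  2.1 ] M [-0.698  0.877  0.131] w 12.0 ff 30.0 tq6 0.203 q6 -2.5
Mz [0.174 0.175 0.171 0.116 0.131] mean 0.153
```

{"name": "move_arm", "arguments": {
  "deltas": [0,0,0,0,0,1.25,0,0,0,0,0,1.25,0,0,0.1,0,0,1.25,0,0,0,0,0,1.25,0,0,0.1,0,0,1.25,0,0,0,0,0,1.25,0,0,0.1,0,0,1.25,0,0,0,0,0,1.25]
}}

```text
t: 12.78
ee_pos: [0.4879, -0.1195, 0.1162]
ee_rot: [0.846, 0.533, -0.0, -0.0]
wrist_force: [-4.2, -1.7, 1.7]
grip_width: 0.124
finger_force: 30.0
```

```bash
python3 m.py
```

```text
t12.98 [ 487.9 -119.5  116.1] yaw -25.56 tilt [-1.e-04  1.e-04 -1.e+00] F [-5.13 -3.2   1.72] M [-0.623  1.096  0.109] w 11.9 ff 30.0 tq6 0.176 q6 7.6
Mz [0.211 0.147 0.156 0.097 0.109] mean 0.144
```

{"name": "move_arm", "arguments": {
  "deltas": [0,0,0,0,0,1.25,0,0,0,0,0,1.25,0,0,0.1,0,0,1.25,0,0,0,0,0,1.25,0,0,0.1,0,0,1.25,0,0,0,0,0,1.25,0,0,0.1,0,0,1.25,0,0,0,0,0,1.25]
}}

```text
t: 13.65
ee_pos: [0.4879, -0.1195, 0.1159]
ee_rot: [0.89, 0.457, -0.0, -0.0]
wrist_force: [-5.6, -1.7, 1.8]
grip_width: 0.126
finger_force: 30.0
```

```bash
python3 m.py
```

```text
t13.85 [ 487.9 -119.5  115.9] yaw -35.57 tilt [-1.e-04  1.e-04 -1.e+00] F [-4.83 -2.57  2.34] M [-0.535  1.088  0.131] w 11.9 ff 30.0 tq6 0.175 q6 17.6
Mz [0.255 0.163 0.135 0.115 0.131] mean 0.160
```

{"name": "move_arm", "arguments": {
  "deltas": [-0.2,-0.1,0,0,0,1.25,-0.2,-0.1,0,0,0,1.25,0,0,0.1,0,0,1.25,0,0,0,0,0,1.25,0,0,0.1,0,0,1.25,0,0,0,0,0,1.25,0,0,0.1,0,0,1.25,0,0,0,0,0,1.25]
}}

```text
t: 14.52
ee_pos: [0.4877, -0.1196, 0.1156]
ee_rot: [0.926, 0.378, 0.0, 0.0]
wrist_force: [-0.5, 0.5, 0.1]
grip_width: 0.126
finger_force: 30.0
```

```bash
python3 m.py
```

```text
t14.72 [ 487.6 -119.7  115.6] yaw -45.49 tilt [ 3.e-04  1.e-04 -1.e+00] F [-0.29  0.61  0.88] M [0.107 0.213 0.118] w 11.9 ff 30.0 tq6 0.203 q6 27.5
Mz [0.198 0.218 0.149 0.053 0.118] mean 0.147
```

Still free running, with the lateral force now near zero.

{"name": "move_arm", "arguments": {
  "deltas": [0,0,0,0,0,1.25,0,0,0,0,0,1.25,0,0,0.1,0,0,1.25,0,0,0,0,0,1.25,0,0,0.1,0,0,1.25,0,0,0,0,0,1.25,0,0,0.1,0,0,1.25,0,0,0,0,0,1.25]
}}

```text
t: 15.38
ee_pos: [0.4876, -0.1197, 0.1153]
ee_rot: [0.955, 0.296, 0.0, 0.0]
wrist_force: [0.4, 2.7, 0.8]
grip_width: 0.126
finger_force: 30.0
```

```bash
python3 m.py
```

```text
t15.58 [ 487.6 -119.7  115.3] yaw -55.48 tilt [ 2.e-04  0.e+00 -1.e+00] F [0.64 1.62 2.67] M [ 0.407 -0.011  0.046] w 12.1 ff 30.0 tq6 0.201 q6 37.5
Mz [0.203 0.179 0.142 0.132 0.046] mean 0.140
```

{"name": "move_arm", "arguments": {
  "deltas": [0,0,0,0,0,1.25,0,0,0,0,0,1.25,0,0,0.1,0,0,1.25,0,0,0,0,0,1.25,0,0,0.1,0,0,1.25,0,0,0,0,0,1.25,0,0,0.1,0,0,1.25,0,0,0,0,0,1.25]
}}

```text
t: 16.25
ee_pos: [0.4876, -0.1197, 0.115]
ee_rot: [0.977, 0.211, 0.0, -0.0]
wrist_force: [1.4, 1.7, 2.9]
grip_width: 0.125
finger_force: 30.0
```

```bash
python3 m.py
```

```text
t16.45 [ 487.5 -119.7  115. ] yaw -65.48 tilt [ 1.e-04  0.e+00 -1.e+00] F [0.64 2.05 3.  ] M [0.587 0.027 0.151] w 11.8 ff 30.0 tq6 0.199 q6 47.5
Mz [0.179 0.18  0.089 0.051 0.151] mean 0.130
```

{"name": "move_arm", "arguments": {
  "deltas": [0,0,0,0,0,1.25,0,0,0,0,0,1.25,0,0,0.1,0,0,1.25,0,0,0,0,0,1.25,0,0,0.1,0,0,1.25,0,0,0,0,0,1.25,0,0,0,0,0,1.25,0,0,0,0,0,1.25]
}}

```text
t: 17.12
ee_pos: [0.4875, -0.1197, 0.1147]
ee_rot: [0.992, 0.125, -0.0, -0.0]
wrist_force: [0.5, 2.9, 3.9]
grip_width: 0.125
finger_force: 30.0
```

```bash
python3 m.py
```

```text
t17.32 [ 487.5 -119.7  114.7] yaw -75.48 tilt [-0.e+00  1.e-04 -1.e+00] F [1.77 2.84 2.89] M [ 0.727 -0.101  0.149] w 11.9 ff 30.0 tq6 0.199 q6 57.5
Mz [0.169 0.193 0.143 0.065 0.149] mean 0.144
```

{"name": "move_arm", "arguments": {
  "deltas": [0,0,0,0,0,1.25,0,0,0,0,0,1.25,0,0,0.1,0,0,1.25,0,0,0,0,0,1.25,0,0,0.1,0,0,1.25,0,0,0,0,0,1.25,0,0,0,0,0,1.25,0,0,0,0,0,1.25]
}}

```text
t: 17.98
ee_pos: [0.4875, -0.1197, 0.1145]
ee_rot: [0.999, 0.038, -0.0, -0.0]
wrist_force: [1.8, 3.4, 1.7]
grip_width: 0.126
finger_force: 30.0
```

```bash
python3 m.py
```

```text
t18.18 [ 487.5 -119.7  114.5] yaw -85.48 tilt [-1.e-04  1.e-04 -1.e+00] F [1.75 3.69 2.53] M [ 0.8   -0.19   0.084] w 11.9 ff 30.0 tq6 0.202 q6 67.5
Mz [0.222 0.179 0.099 0.154 0.084] mean 0.148
```

{"name": "move_arm", "arguments": {
  "deltas": [0,0,0,0,0,1.25,0,0,0,0,0,1.25,0,0,0.1,0,0,1.25,0,0,0,0,0,1.25,0,0,0.1,0,0,1.25,0,0,0,0,0,1.25,0,0,0.1,0,0,1.25,0,0,0,0,0,1.25]
}}

```text
t: 18.85
ee_pos: [0.4875, -0.1197, 0.1143]
ee_rot: [0.999, -0.049, 0.0, -0.0]
wrist_force: [1.3, 5.4, 1.2]
grip_width: 0.129
finger_force: 30.1
```

```bash
python3 m.py
```

```text
t19.05 [ 487.5 -119.7  114.2] yaw -95.49 tilt [ 0.e+00  1.e-04 -1.e+00] F [2.21 3.44 2.6 ] M [ 0.92  -0.109  0.189] w 11.7 ff 30.0 tq6 0.265 q6 77.5
Mz [0.255 0.229 0.21  0.107 0.189] mean 0.198
```

tq6 is up by 0.065, so the screw has just landed, about 0.09 rad past the seat. I'll add 3°.

{"name": "move_arm", "arguments": {
  "deltas": [0,0,0,0,0,1,0,0,0.1,0,0,1,0,0,0,0,0,1,0,0,0,0,0,0,0,0,0,0,0,0,0,0,0,0,0,0,0,0,0,0,0,0,0,0,0,0,0,0]
}}

```text
t: 19.72
ee_pos: [0.4875, -0.1197, 0.1142]
ee_rot: [0.997, -0.074, 0.0, -0.0]
wrist_force: [1.1, 5.1, 2.1]
grip_width: 0.124
finger_force: 30.1
```

```bash
python3 m.py
```

```text
t19.92 [ 487.5 -119.7  114.2] yaw -98.47 tilt [-0.e+00  1.e-04 -1.e+00] F [1.13 5.88 2.42] M [ 0.97  -0.141  0.248] w 11.9 ff 30.1 tq6 0.245 q6 80.5
Mz [0.263 0.27  0.296 0.199 0.248] mean 0.255
```

{"name": "move_arm", "arguments": {
  "deltas": [0,0,0,0,0,0,0,0,0,0,0,0,0,0,0,0,0,0,0,0,0,0,0,0,0,0,0,0,0,0,0,0,0,0,0,0,0,0,0,0,0,0,0,0,0,0,0,0],
  "jaw": 70
}}

```text
t: 20.58
ee_pos: [0.4875, -0.1198, 0.1141]
ee_rot: [0.997, -0.074, -0.0, 0.0]
wrist_force: [-1.2, -0.5, -0.1]
grip_width: 0.657
finger_force: 0.0
```

{"name": "move_arm", "arguments": {
  "deltas": [0,0,3,0,0,-0.9,0,0,7,0,0,0,0,0,8,0,0,0,0,0,8,0,0,0,0,0,4,0,0,0,0,0,0,0,0,0,0,0,0,0,0,0,0,0,0,0,0,0]
}}

```text
t: 21.25
ee_pos: [0.4877, -0.1198, 0.0843]
ee_rot: [0.998, -0.066, 0.0, 0.0]
wrist_force: [-0.2, 0.8, 0.4]
grip_width: 0.742
finger_force: 0.0
```

```bash
python3 - <<'E'
from h import *
show(); plan([487.7,-119.6,83.8],-97.5,1)
c=cap("scene"); cv2.imwrite("pics/c.png",cv2.resize(c["pixels"][170:260,255:345,::-1],(540,540),interpolation=cv2.INTER_CUBIC))
E
```

```text
t21.25 [ 487.7 -119.8   84.3] yaw -97.59 tilt [ 3.e-04 -1.e-04 -1.e+00] F [-0.18  0.81  0.38] M [0.001 0.196 0.032] w 69.8 ff 0.0 tq6 0.001 q6 79.6
-0.0,-0.2,0.5,0.01,-0.02,-0.09,
```

View pics/c.png

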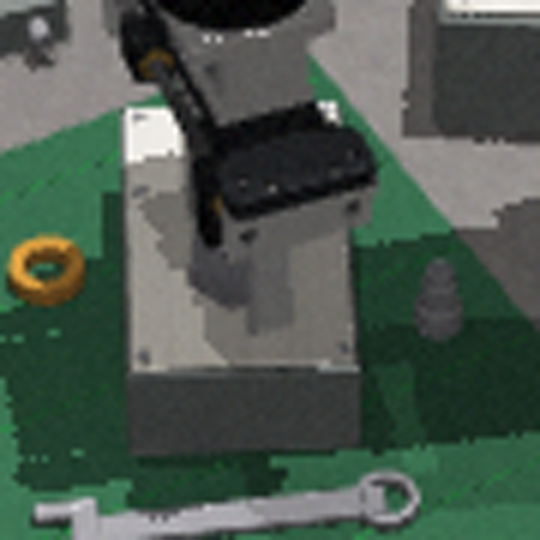

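The fingers straddle the nut again. The near finger is at about (270,280), in front of a nut flat. I'll close, then turn it back 45.4°.

{"name": "move_arm", "arguments": {
  "deltas": [0,-0.2,0.4,0,0,0,0,0,0,0,0,0,0,0,0,0,0,0,0,0,0,0,0,0,0,0,0,0,0,0,0,0,0,0,0,0,0,0,0,0,0,0,0,0,0,0,0,0],
  "jaw": 30
}}

```text
t: 21.97
ee_pos: [0.4876, -0.1195, 0.0838]
ee_rot: [0.998, -0.066, 0.0, 0.0]
wrist_force: [0.1, 0.3, 1.8]
grip_width: 0.466
finger_force: 29.9
```

```bash
python3 -c "
from h import *
show()"
```

```text
t21.97 [ 487.6 -119.5   83.8] yaw -97.58 tilt [ 1.e-04 -0.e+00 -1.e+00] F [0.1  0.34 1.79] M [0.152 0.19  0.26 ] w 43.8 ff 29.9 tq6 0.259 q6 79.6
```

{"name": "move_arm", "arguments": {
  "deltas": [0,0,0,0,0,5.5,0,0,0,0,0,7,0,0,0,0,0,7,0,0,0,0,0,7,0,0,0,0,0,7,0,0,0,0,0,7,0,0,0,0,0,5,0,0,0,0,0,0]
}}

```text
t: 22.63
ee_pos: [0.4876, -0.1194, 0.0838]
ee_rot: [0.894, -0.449, 0.0, -0.0]
wrist_force: [0.5, 1.1, 2.1]
grip_width: 0.466
finger_force: 29.7
```

```bash
python3 -c "
from h import *
show()"
```

```text
t22.63 [ 487.6 -119.4   83.8] yaw -143.34 tilt [ 2.e-04  2.e-04 -1.e+00] F [0.52 1.12 2.1 ] M [ 0.299  0.133 -0.113] w 43.8 ff 29.7 tq6 1.977 q6 125.4
```

{"name": "move_arm", "arguments": {
  "deltas": [0,0,0,0,0,0,0,0,0,0,0,0,0,0,0,0,0,0,0,0,0,0,0,0,0,0,0,0,0,0,0,0,0,0,0,0,0,0,-5,0,0,0,0,0,-15,0,0,0],
  "jaw": 75
}}

```text
t: 23.3
ee_pos: [0.4867, -0.1193, 0.1027]
ee_rot: [0.895, -0.447, -0.002, 0.0]
wrist_force: [0.9, -0.7, -0.0]
grip_width: 0.799
finger_force: 0.0
```

{"name": "move_arm", "arguments": {
  "deltas": [0,0,-25,0,0,0,0,0,-30,0,0,0,0,0,-30,0,0,0,0,0,-30,0,0,0,0,0,-20,0,0,0,0,0,-5,0,0,0,0,0,0,0,0,0,0,0,0,0,0,0]
}}

```text
t: 23.97
ee_pos: [0.4872, -0.1194, 0.2427]
ee_rot: [0.895, -0.447, -0.001, 0.0]
wrist_force: [-0.6, 0.8, -0.7]
grip_width: 0.797
finger_force: 0.0
```

```bash
python3 - <<'E'
from h import *
show()
c=cap("scene"); cv2.imwrite("pics/d.png",cv2.resize(c["pixels"][170:260,255:345,::-1],(540,540),interpolation=cv2.INTER_CUBIC))
E
```

```text
t23.97 [ 487.2 -119.4  242.7] yaw -143.09 tilt [-1.1e-03  4.0e-04 -1.0e+00] F [-0.56  0.82 -0.73] M [ 0.012  0.165 -0.05 ] w 74.9 ff 0.0 tq6 -0.003 q6 125.1
```

View pics/d.png

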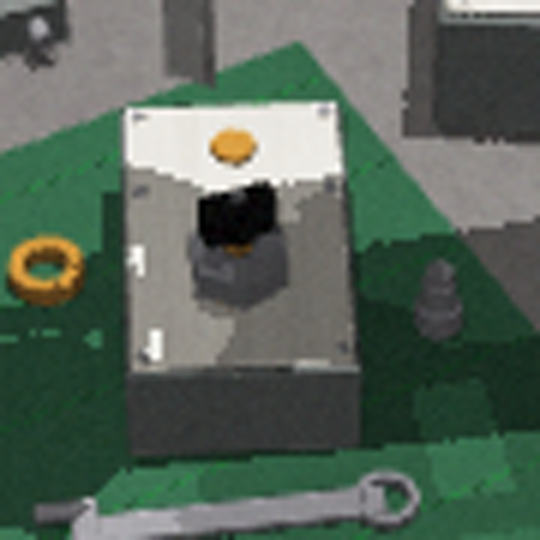

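The knob at (237,215) stands lower and slightly turned. The nut at (240,265) is back in its starting orientation, and the ring and adaptor haven't moved. I'm handing it in.

```bash
python3 -c "
from h import *
print(manip.job_done())"
```

```text
the job is handed in; nothing more can be done
None
```

I undid the lock nut about 45°, turned the knob in until the torque rose about 0.1 N m over free running, then tightened the nut back to its starting angle and let go. I handed the job in at about 24 s; no verdict came back.

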